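Lock a jig's hinge pin with a spring cotter

TASK

Lock the hinge pin of the small hold-down jig: take the spring cotter out of its wooden block, push its straight leg down through the hole across the pin, with the bow going down beside the pin, and press gently until the bow has snapped round under the pin and the cotter's flange sits on the pin. Then let go, and leave the loose tools and things around as they are.

Things in the scene. Friction and masses are not known exactly. Their poses are not given: they have to be found in the camera images.
- cotter: Spring cotter (hair pin) of 6 mm steel wire with a black moulded grip, standing leg down in a wooden block. Origin: on the straight leg's axis, at the underside of the flange; z up along the leg, x from the leg to the bow, y across its flat plane. Leg: 46 mm down, round tip. Flange 48 (x -16 to +32) x 18 (y) x 5 mm high, above it the grip tab 28 (x -14 to +14) x 10 (y), top at z = 42 mm.
- bow_bulge (a point): Middle of the bow's wire where it bulges closest to the leg: 22 mm below the flange, 11.6 mm from the leg's axis. The bow is a sprung wire hung from x = 22 mm under the flange, with a tail flaring out to x = 18.5 mm, 41 mm below it. Springing it over the pin takes a push of 5 to 15 N; it does not draw itself in, so push until the flange rests on the pin. Contact forces over 40 N are too hard.
- cotter_grip (a point): The place to grip the cotter: centre of its grip tab, on the leg's axis, 30 mm above the flange's underside; the fingers close on the 10 mm thickness (along the cotter's y). Axes as the cotter's.
- leg_tip (a point): Lower end of the cotter's straight leg (round tip, 6 mm wire), 46 mm below the cotter's origin.
- block: Fixed plain wooden block 80 (x) x 50 (y) x 56 mm high, with a 9 mm wide through slot along its x in which the cotter stands. Origin: centre of the underside. The cotter is pulled out straight up, by at least 50 mm.
- jig: Fixed hold-down jig: base plate 90 (x) x 120 (y) x 10 mm; two grey cheeks with round tops (79 mm above the worktop) carry a level steel pin, 24 mm thick, along the jig's y, axis at 63 mm height; an arm points to +x from between the cheeks. The pin's end with the upright cross hole sticks out past the cheek to -y, 32 mm beyond its hole; the cheek's face is 30 mm from hole_mid. Origin: centre of the underside.
- hole_mid (a point): On top of the pin, 75 mm above the worktop. The 8 mm hole (0.5 mm chamfer) goes straight down through the pin. The pin has end play and is stiff to slide: the real hole is up to 12 mm from this point either way along y (the pin's axis); not reported: see or feel it. In x it is exact. Axes as the jig's. The cotter goes in with its x along this x, bow to either side, flange ending at this height.
- screwdriver: Loose red screwdriver, 197 mm long; bystander. Origin under its middle.
- tape_roll: Loose roll of masking tape, 104 mm across; bystander. Origin under its centre.
- winder: Loose black cranked string winder, 78 mm long; bystander. Origin under its middle.
- sander: Loose wooden sanding block, 46 x 70 x 24 mm; bystander. Origin under its middle.
There are look-alikes about, which are no part of the job. Leave any yellow look-alike of the cotter alone.

How it is judged (in metres and radians):
On the way, in this order (a step that is already met when the one before it is completed fails the run):
1. the cotter is drawn clear out of its block (z of leg_tip in the frame of block above 0.058 m), for 0.1 s.
2. the leg's tip is in the pin's hole (z of leg_tip in the frame of hole_mid between -0.044 and -0.004 m and x of leg_tip in the frame of hole_mid between -0.004 and 0.004 m and y of leg_tip in the frame of hole_mid between -0.015 and 0.015 m), for 0.05 s.
At the end, for the whole second after the job is handed in: The cotter's leg is through the pin's hole, upright within 10 degrees and its flat plane across the pin within 20 degrees, with the flange's underside no more than 2.5 mm above the top of the pin (the bow snapped round beneath), at rest and released (z of cotter in the frame of hole_mid between -0.003 and 0.0025 m and x of cotter in the frame of hole_mid between -0.004 and 0.004 m and y of cotter in the frame of hole_mid between -0.015 and 0.015 m and angle between cotter's own z axis and vertical below 0.17 rad and angle between the x axis of cotter and the x axis of hole_mid, either way round below 0.35 rad and linear speed of cotter below 0.02 m/s); the robot touches nothing.
It fails at once if the cotter is pressed on the jig or its pin with more than 40 N (contact force between cotter and jig above 40 N).
It fails at once if a bystander is shifted by more than 2 cm (distance of any of screwdriver, tape_roll, winder, sander from where it was at the start of the episode above 0.02 m).
It also fails if it takes over 72 s, if anything falls off the work surface, if the arm or the gripper's body presses on something with over 40 N, if the wrist force passes 120 N, or if a joint passes its speed limit or range.

ROBOT

A 7-joint arm with a two-finger parallel gripper is mounted at the origin on a cart in front of the work surface, level with it; the furniture and walls round the work are solid. World frame = base frame: x ahead of the robot, y to its left, z up, the work surface at z = 0. Lengths are in m, angles in degrees, forces in N, time in s.
With the tool pointing down it reaches from about 0.425 to 0.875 m from the base axis. Payload 4.7 kg.
Tool frame: the origin (TCP) lies midway between the tips of the shut fingers; the grasp point (between the pads) lies env.grip_point_offset behind it (env.grip_point_offset is the distance from the TCP to the grasp point, in m); x points along the fingers, y is the direction in which the jaws open and shut, and the axes are right-handed (so a half turn about x gives the same grasp; the last joint's range is limited). The gripper opens to 87 mm and grips with 3 to 60 N. Pads are 19 mm wide; open, the fingers measure 117 mm over their backs; the gripper's body (75 mm by 190 mm) begins 51 mm behind the grasp point.
Start: joints at [65.724, 18.392, -4.016, 83.108, 1.295, 78.541, -3.26], TCP at [0.276, -0.589, 0.2] pointing down, gripper open.
Joint ranges: [-163.93, 163.93], [-17.29, 119.83], [-79.2, 71.16], [3.27, 140.29], [-89.18, 269.18], [5.43, 117.66], [-154.24, 154.24]. Speed limits (degrees/s): [147.25, 147.25, 180, 180, 180, 180, 180].

INTERFACE

Orientations are given as [roll, pitch, yaw] about the fixed x, y, z axes, in that order (R = Rz(yaw) Ry(pitch) Rx(roll)).
In Python, from cell import readout, read_camera, camera_params, sign_off, spot_in, pinpoint, env gives the robot as it stands.
- The arm moves only by the shell command python3 -m pendant 'ROWS' [OPENING] [FORCE]. ROWS is a JSON object of lists of equal length, an entry for each row: "xyz": the shift along the world's x, y, z in m, a list of three; "turn": the turn about the world's z in rad. A call has 1 to 10 rows; each row shifts and turns the pose as measured when the row begins; what a row does not reach is not made up. A row lasts 1/8 s, in which the tool goes at most 62.5 mm and 10.7 degrees, less where a joint would pass 70% of its speed; a pose out of reach is approached as far as the arm can. A call is refused whole if a number of a shift passes 0.0625 or a number of a turn 0.188, either way. A call with a gripper value outside its range is refused whole. OPENING is the opening, from 0 (shut) to 1 (fully open), set as the call begins (- or left out, the last holds). The fingers move at their own pace and stop on an object; FORCE is the grip in N (left out, the last holds). Time passes only in rows, so rows that do not move let the fingers close. It gives the time, the measured TCP pose, the force and the opening at its end, in the units of the state.
- readout.get_obs(): the state, without advancing time (a new reading comes with each control period).
- read_camera(name): name is "scene" or "side" or "wrist"; returns the picture (420x560x3 uint8, red, green, blue); there is no depth.
- camera_params(name): a dict with "fx", "fy", "cx", "cy" (pixels), "rvec" (rotation vector, rad) and "tvec" (3), from world to camera coordinates, as OpenCV has them; the wrist camera has in their place "hand_eye" (4x4, takes a point from camera to tool coordinates, whose origin is the TCP and whose axes are the tool frame's). Camera axes: x right, y down, z forward; pixel columns grow to the right and rows downward; lengths in m; the calibration is good to about 2 mm. A picture is of the moment at which its call begins: read the wrist's pose just before it. camera_params takes no time and is no camera call.
- sign_off(): hands the job in, once; it reports no verdict.
Trained networks look in the newest picture that a camera, given by its name, has taken for a name from the list of things; names that differ only in an ending like _2 or _b are one class to them, and where a whole thing is asked for, a point or a joint stands for the part that bears it (a point fixed in the world has none). Each returns a list of dicts, best first, with "score" (0 to 1); they miss things now and then, are a little off and sometimes report something else, mostly with a low value. They report only what shows in the picture. A call takes as long as a camera call. They do not tell look-alikes from the thing itself.
- spot_in(camera, name): "at" ([x, y, z] in m, in the coordinates of the camera as it stood for that picture, good to about 4 mm: the middle of the surface that is visible of it).
- pinpoint(camera, name): "at" ([x, y, z] in m, in the coordinates of the camera as it stood for that picture, good to about 4 mm: a listed point, or the origin of a listed thing).
The state is a dict: "time_s": time; "qpos": joint angles; "joint_velocities": joint speeds; "effort": joint torques, N m; "tool_pos": TCP position; "tool_rot": TCP orientation; "force": force on the tool from outside, world axes, zero at the start; "wrist_torque": the same for the moment, N m; "grip_width": finger opening in m.
Only numpy, scipy, OpenCV 4.12 (cv2) and the standard library are available. Lean on these libraries where they do the work, as an engineer would, in place of code of your own. Each camera call takes 0.05 s, during which the arm holds its last target.

## Working session

There is one attempt and no reset: what is moved stays moved. The work goes in short steps, Python scripts to look and compute and a shell command to move; the robot and the scene stay as the last step left them, time stands still between calls to the robot, and variables do not carry over. Pictures are saved under pics/ and viewed, and the job is handed in when it is done.

```bash
ls; mkdir -p pics; cat > h.py <<'E'
import numpy as np, cv2
from cell import readout, read_camera, camera_params, sign_off, spot_in, pinpoint, env
from scipy.spatial.transform import Rotation as R
def snap(cam,fn):
    o=readout.get_obs(); im=read_camera(cam); cv2.imwrite('pics/'+fn,im[:,:,::-1]); return o,im
def T_cam2world(cam,o):
    p=camera_params(cam); T=np.eye(4)
    if 'hand_eye' in p:
        W=np.eye(4); W[:3,:3]=R.from_euler('xyz',o['tool_rot'],degrees=True).as_matrix(); W[:3,3]=o['tool_pos']
        return W@np.array(p['hand_eye'])
    r=cv2.Rodrigues(np.array(p['rvec'],float))[0]; T[:3,:3]=r.T; T[:3,3]=-r.T@np.array(p['tvec'],float).ravel(); return T
def proj(cam,o,X):
    p=camera_params(cam); c=np.linalg.inv(T_cam2world(cam,o))@np.append(X,1); return np.array([p['fx']*c[0]/c[2]+p['cx'],p['fy']*c[1]/c[2]+p['cy']])
def w(T,a): return (T@np.append(a,1))[:3]
def ray(cam,o,uv):
    p=camera_params(cam);T=T_cam2world(cam,o);d=T[:3,:3]@np.array([(uv[0]-p['cx'])/p['fx'],(uv[1]-p['cy'])/p['fy'],1.]);return T[:3,3],d/np.linalg.norm(d)
def tri(rays):
    A=np.zeros((3,3));b=np.zeros(3)
    for c,d in rays: M=np.eye(3)-np.outer(d,d);A+=M;b+=M@c
    x=np.linalg.solve(A,b);return x,[np.linalg.norm((np.eye(3)-np.outer(d,d))@(x-c)) for c,d in rays]
E
python3 - <<'E'
from h import *
print(env.grip_point_offset, readout.get_obs())
for cam in ['scene','side','wrist']:
    o,im=snap(cam,cam+'0.png');T=T_cam2world(cam,o);print(cam,T.round(3).tolist(), camera_params(cam)['fx'])
    for n in ['cotter','cotter_grip','bow_bulge','leg_tip','block','jig','hole_mid','screwdriver','tape_roll','winder','sander']:
        for r in pinpoint(cam,n): 
            x=w(T,r['at']);print(cam,n,round(r['score'],2),x.round(3),proj(cam,o,x).round(0))
E
```

```text
pics
0.0187 {'time_s': 0.0, 'qpos': array([65.72317781, 18.44076461, -4.01400712, 83.17511522,  1.29640684,
       78.53918262, -3.26156442]), 'joint_velocities': array([-0.0428264 , -0.06299094, -0.05599289, -0.08384417, -0.00777935,
       -0.11209139, -0.00833472]), 'effort': array([ 1.48043564e-04, -4.91282880e+01, -4.03704699e-01, -3.12534606e+01,
       -6.39087427e-02,  4.35312814e-02,  2.01410489e-04]), 'tool_pos': array([ 0.27525064, -0.58819268,  0.19854015]), 'tool_rot': array([-86.08008613,  89.88999346, 119.00376041]), 'force': array([ 0.7755284 , -0.26831286, -0.11100789]), 'wrist_torque': array([ 0.02453746, -0.05048359,  0.00491601]), 'grip_width': 0.08711983128366815}
scene [[-0.762, -0.464, 0.451, 0.11], [-0.647, 0.556, -0.521, 0.616], [-0.009, -0.689, -0.725, 0.79], [0.0, 0.0, 0.0, 1.0]] 457.8310413003312
scene cotter 0.88 [0.533 0.287 0.055] [225. 268.]
scene cotter 0.75 [0.588 0.182 0.009] [243. 236.]
scene cotter_grip 0.79 [0.534 0.295 0.087] [220. 260.]
scene cotter_grip 0.62 [0.556 0.186 0.004] [252. 246.]
scene bow_bulge 0.46 [0.609 0.175 0.012] [238. 229.]
s
[... 935 characters left out ...]
ip 0.73 [0.634 0.188 0.016] [250. 237.]
side block 0.83 [0.53  0.292 0.001] [290. 277.]
side block 0.19 [ 0.372 -0.041 -0.001] [370. 203.]
side jig 0.82 [ 0.538  0.015 -0.005] [303. 210.]
side jig 0.69 [0.53  0.292 0.055] [290. 255.]
side hole_mid 0.81 [ 0.541 -0.019  0.075] [304. 175.]
side screwdriver 0.88 [ 0.708  0.3   -0.003] [204. 272.]
side tape_roll 0.86 [ 0.733  0.128 -0.002] [215. 226.]
side tape_roll 0.38 [ 0.532  0.293 -0.001] [289. 278.]
side winder 0.67 [ 0.388  0.125 -0.   ] [362. 238.]
side sander 0.88 [ 0.374 -0.039  0.002] [369. 202.]
wrist [[0.422, -0.879, -0.223, 0.336], [-0.906, -0.41, -0.103, -0.561], [-0.0, 0.245, -0.969, 0.384], [0.0, 0.0, 0.0, 1.0]] 293.9547023056104
```

```bash
python3 - <<'E'
import cv2,numpy as np
a=cv2.imread('pics/scene0.png');b=cv2.imread('pics/side0.png')
cv2.imwrite('pics/m0.png',cv2.resize(a[100:340,130:430],(800,640))[:600])
cv2.imwrite('pics/m1.png',cv2.resize(b[130:340,160:430],(770,599)))
E
```

```text
(no output)
```

View pics/m0.png

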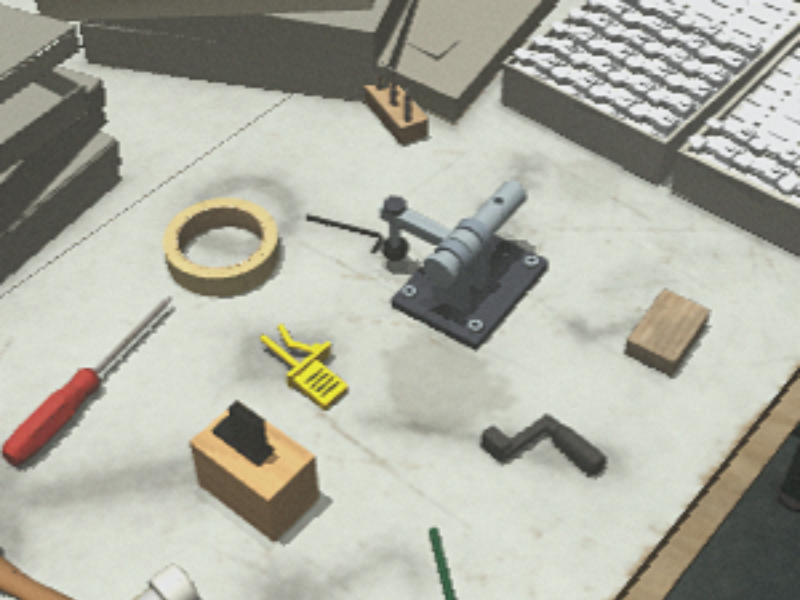

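View pics/m1.png

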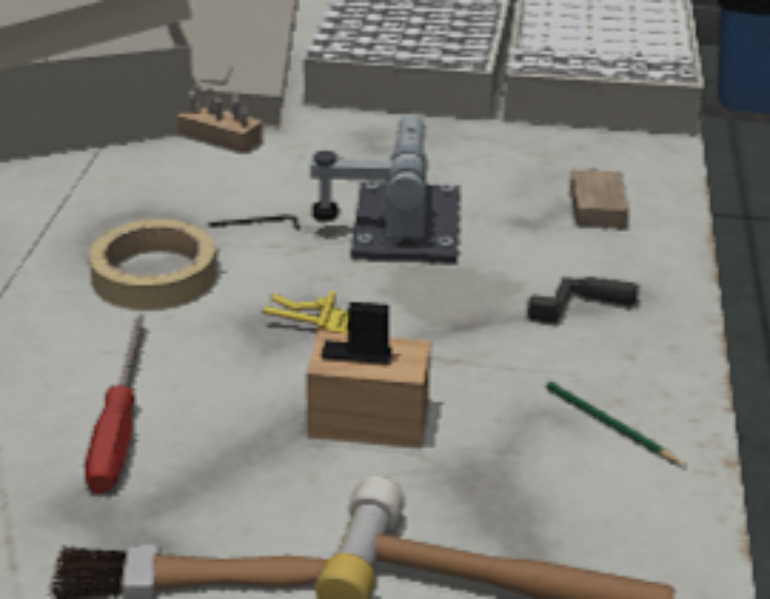

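View pics/scene0.png

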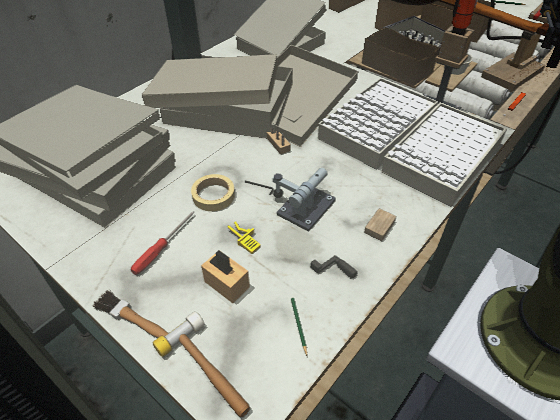

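The thing meant is the black-gripped one standing in the block, at scene (225,268) and side (288,254). The yellow look-alike lies at scene (243,236) and is to be left alone. The real cross hole shows at about scene (317,174).

```bash
python3 - <<'E'
from h import *
o=readout.get_obs(); print(R.from_euler('xyz',o['tool_rot'],degrees=True).as_matrix().round(3))
a=cv2.imread('pics/scene0.png'); cv2.imwrite('pics/c0.png',cv2.resize(a[220:310,190:270],None,fx=6,fy=6,interpolation=2))
E
```

```text
[[-0.     0.424 -0.906]
 [-0.    -0.906 -0.424]
 [-1.     0.     0.   ]]
```

View pics/c0.png

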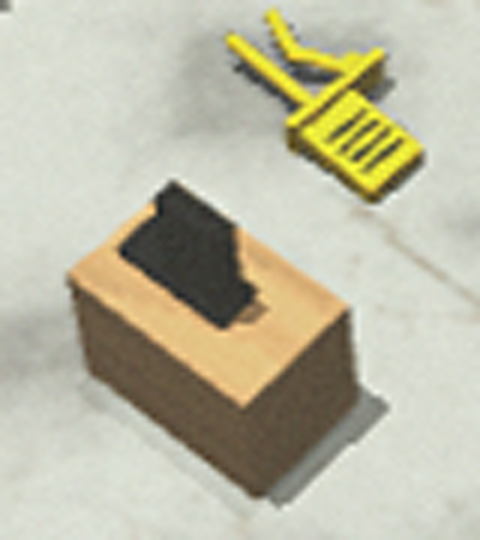

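```bash
python3 -m pendant '{"xyz":[[0.04,0.04,0.05],[0.04,0.05,0.03],[0.04,0.05,0.03],[0.04,0.05,0],[0.04,0.05,0]],"turn":[0,0,0,0,0]}'
```

```text
time_s: 2.42
tool_pos: [0.4568, -0.3668, 0.2981]
tool_rot: [43.4, 89.9, -112.3]
force: [0.5, 0.5, 0.4]
grip_width: 0.087
```

```bash
python3 -m pendant '{"xyz":[[0.015,0.055,-0.01],[0.015,0.055,-0.01],[0.015,0.055,-0.01],[0.015,0.055,-0.01],[0.015,0.055,-0.01],[0.01,0.055,-0.01],[0,0.02,-0.01],[0,0,0]],"turn":[-0.1,-0.1,-0.1,-0.1,-0.03,0,0,0]}'; python3 - <<'E'
from h import *
o,im=snap('wrist','w1.png');T=T_cam2world('wrist',o);print(R.from_euler('xyz',o['tool_rot'],degrees=True).as_matrix().round(3)); print(o['tool_pos'],o['qpos'])
for n in ['hole_mid','jig']:
    for r in pinpoint('wrist',n): 
        x=w(T,r['at']);print(n,round(r['score'],2),x.round(4),proj('wrist',o,x).round(0))
E
```

```text
time_s: 3.42
tool_pos: [0.5461, 0.0017, 0.2282]
tool_rot: [148.0, 89.7, -32.5]
force: [-0.2, -0.8, 0.4]
grip_width: 0.0869
[[ 0.005 -0.009 -1.   ]
 [-0.003 -1.     0.009]
 [-1.     0.003 -0.005]]
[0.54614725 0.00168833 0.22822343] [ 24.48482149   6.44206038 -29.70644124  94.96605754   3.45134517
  79.18765018 -96.2156655 ]
hole_mid 0.83 [ 0.5458 -0.016   0.0719] [293. 195.]
jig 0.74 [0.5404 0.0211 0.0028] [264. 190.]
```

View pics/w1.png

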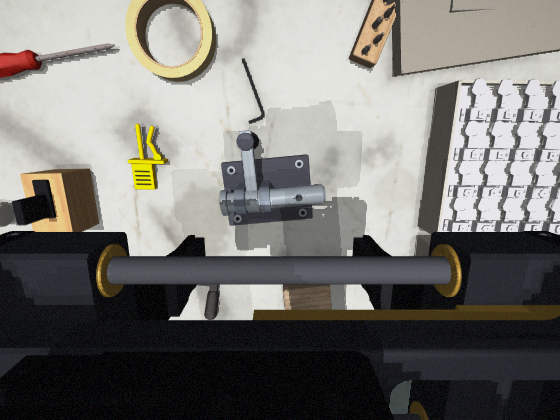

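```bash
python3 -m pendant '{"xyz":[[-0.03,-0.02,-0.05],[-0.025,0,-0.04],[0,0,0]],"turn":[0,0,0]}'; python3 - <<'E'
from h import *
o,im=snap('wrist','w2.png')
import json; json.dump({k:np.array(o[k]).tolist() for k in('tool_pos','tool_rot')},open('w2.json','w'))
print(o['tool_pos'])
c=im[110:230,200:360,::-1]; cv2.imwrite('pics/w2c.png',cv2.resize(c,None,fx=5,fy=5,interpolation=2))
E
```

```text
time_s: 3.95
tool_pos: [0.4923, -0.0284, 0.1396]
tool_rot: [154.0, 89.3, -27.3]
force: [1.0, 0.3, 0.7]
grip_width: 0.087
[ 0.49230363 -0.02839175  0.13955608]
```

View pics/w2.png

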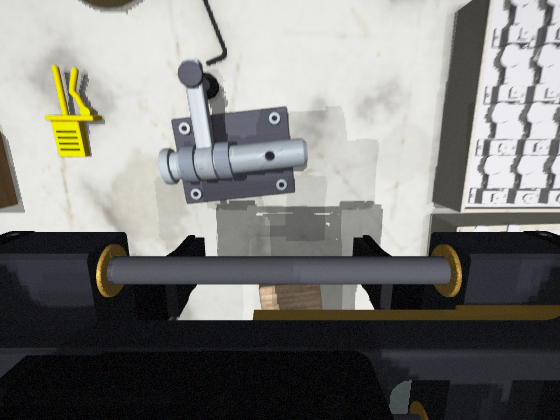

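View pics/w2c.png

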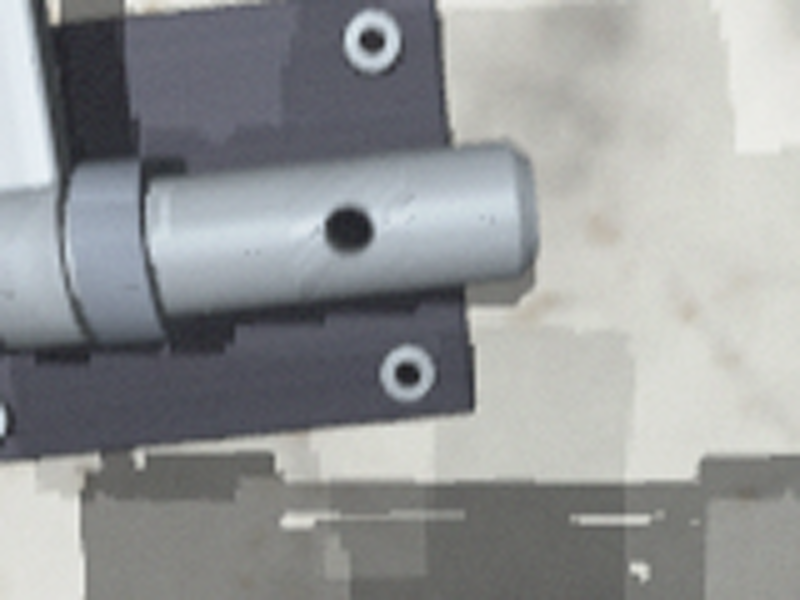

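```bash
python3 - <<'E'
from h import *
import json
o2=json.load(open('w2.json'))
a=cv2.imread('pics/w1.png'); cv2.imwrite('pics/w1c.png',cv2.resize(a[165:225,260:340],None,fx=8,fy=8,interpolation=2))
b=cv2.imread('pics/scene0.png'); cv2.imwrite('pics/sc.png',cv2.resize(b[160:200,285:335],None,fx=12,fy=12,interpolation=2))
c,d=ray('wrist',o2,(269.4,155.6))
t=(0.075-c[2])/d[2]; print('hole',c+t*d)
def pl(u,z):
    c,d=ray('wrist',o2,u); return c+(z-c[2])/d[2]*d
f=lambda x,y:(200+x/5-.4,110+y/5-.4)
for p,q in [((165,182),(500,148)),((165,312),(500,279))]:
    v=pl(f(*q),.063)-pl(f(*p),.063); print(v, np.degrees(np.arctan2(v[0],-v[1])))
for p,q in [((372,40),(407,373))]:
    v=pl(f(*q),.01)-pl(f(*p),.01); print('screws',pl(f(*p),.01),v,np.degrees(np.arctan2(v[1],-v[0])))
E
```

```text
hole [ 0.54387493 -0.02244853  0.075     ]
[ 0.0042555  -0.05835613  0.        ] 4.170794644124819
[ 0.00425963 -0.05955931  0.        ] 4.09077931174659
screws [ 0.57871695 -0.02671978  0.01      ] [-0.068866   -0.00554264  0.        ] -4.601495723304099
```

View pics/w1c.png

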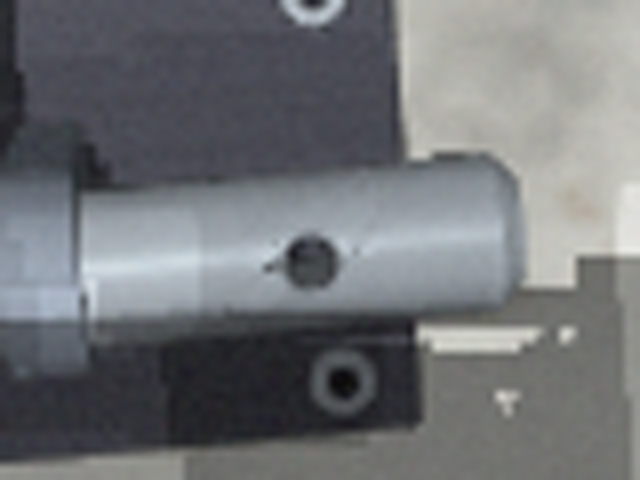

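View pics/sc.png

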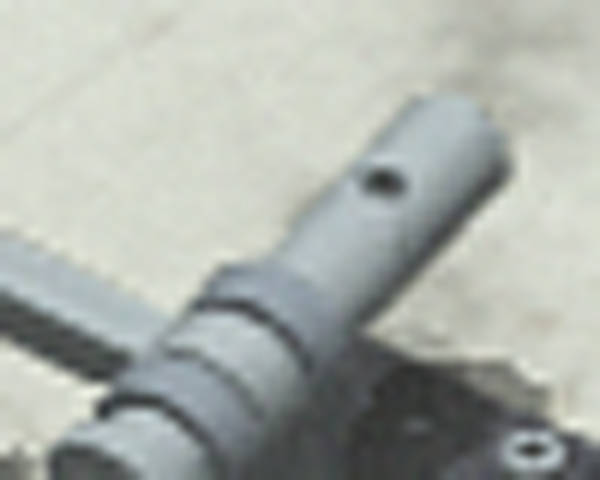

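```bash
python3 - <<'E'
from h import *
import json
o2=json.load(open('w2.json'))
o1={'tool_pos':[0.54614725,0.00168833,0.22822343],'tool_rot':None}
# w1 printed rotation
import h
M=np.array([[.005,-.009,-1],[-.003,-1,.009],[-1,.003,-.005]]);o1['tool_rot']=R.from_matrix(M).as_euler('xyz',degrees=True)
rs=[ray('wrist',o2,(269.4,155.6)),ray('wrist',o1,(298.5-.4,197.3-.4)),ray('scene',None,(316.4-.4,174.7-.4))]
print(tri(rs))
for c,d in rs: print(c+(.075-c[2])/d[2]*d)
E
python3 -m pendant '{"xyz":[[0,0.06,0.04],[0,0.06,0.04],[0,0.06,0.02],[0,0.06,0],[-0.01,0.06,0],[-0.01,0.02,0],[0,0,0]],"turn":[0,0,0,0,0,0,0]}'
python3 - <<'E'
from h import *
o,im=snap('wrist','w3.png');T=T_cam2world('wrist',o);print(R.from_euler('xyz',o['tool_rot'],degrees=True).as_matrix().round(3)); print(o['tool_pos'],o['qpos'])
for n in ['cotter_grip','cotter','block']:
    for r in pinpoint('wrist',n): 
        x=w(T,r['at']);print(n,round(r['score'],2),x.round(4),proj('wrist',o,x).round(0))
E
```

```text
(array([ 0.54406331, -0.02205948,  0.07573037]), [np.float64(0.00043514434171323756), np.float64(0.0004077764774437356), np.float64(9.503515507169562e-05)])
[ 0.54387493 -0.02244853  0.075     ]
[ 0.54399231 -0.02170673  0.075     ]
[ 0.54461745 -0.02274315  0.075     ]
time_s: 4.88
tool_pos: [0.4915, 0.2875, 0.2591]
tool_rot: [-167.0, 87.0, 10.8]
force: [0.8, -0.5, 0.5]
grip_width: 0.0874
[[ 0.052 -0.039 -0.998]
 [ 0.01  -0.999  0.039]
 [-0.999 -0.012 -0.052]]
[0.49148214 0.28751702 0.25908131] [   6.81004095    8.22039666  -44.70041799   91.03587325    7.24008741
   80.4359494  -130.73676756]
cotter_grip 0.96 [0.5579 0.1856 0.007 ] [349. 142.]
cotter_grip 0.9 [0.5349 0.2917 0.0856] [275. 163.]
cotter 0.97 [0.5354 0.2892 0.0561] [278. 162.]
cotter 0.79 [0.5898 0.1892 0.0074] [346. 120.]
block 0.71 [ 0.5273  0.2887 -0.0042] [279. 166.]
```

View pics/w3.png

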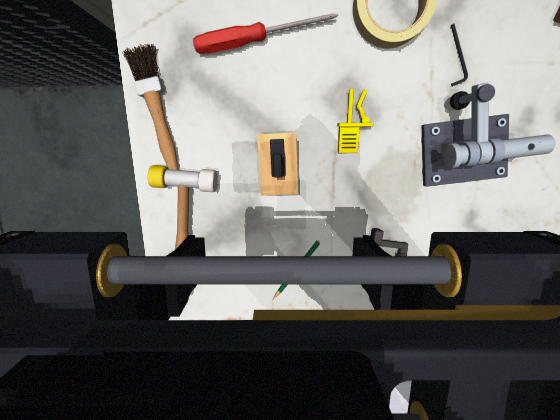

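```bash
python3 -m pendant '{"xyz":[[-0.005,0.004,-0.04],[0,0,-0.04],[0,0,-0.02],[0,0,0]],"turn":[0,0,0,0]}'
python3 - <<'E'
from h import *
import json
o,im=snap('wrist','w4.png');T=T_cam2world('wrist',o);print(R.from_euler('xyz',o['tool_rot'],degrees=True).as_matrix().round(3)); print(o['tool_pos'],o['qpos'])
json.dump({k:np.array(o[k]).tolist() for k in('tool_pos','tool_rot')},open('w4.json','w'))
for n in ['cotter_grip','cotter','block']:
    for r in pinpoint('wrist',n): 
        x=w(T,r['at']);print(n,round(r['score'],2),x.round(4),proj('wrist',o,x).round(0))
cv2.imwrite('pics/w4c.png',cv2.resize(im[80:230,200:360,::-1],None,fx=4,fy=4,interpolation=2))
a=cv2.imread('pics/w3.png'); cv2.imwrite('pics/w3c.png',cv2.resize(a[120:200,240:320],None,fx=7,fy=7,interpolation=2))
E
```

```text
time_s: 5.58
tool_pos: [0.4919, 0.2788, 0.1552]
tool_rot: [-173.1, 87.0, 3.5]
force: [0.2, 0.8, 0.5]
grip_width: 0.0871
[[ 0.053 -0.059 -0.997]
 [ 0.003 -0.998  0.059]
 [-0.999 -0.006 -0.053]]
[0.49194143 0.27875069 0.15518679] [   6.26258843   11.36498529  -43.98007508  100.17372185   10.2111151
   69.32770392 -133.80494701]
cotter_grip 0.88 [0.5336 0.2909 0.0856] [262. 171.]
cotter_grip 0.76 [0.5584 0.185  0.0099] [361. 138.]
cotter 0.78 [0.5895 0.1875 0.0031] [357. 110.]
cotter 0.57 [0.5339 0.2894 0.0543] [266. 168.]
block 0.63 [ 0.5295  0.2898 -0.0015] [268. 170.]
block 0.24 [0.5382 0.0182 0.0018] [507. 148.]
```

View pics/w4c.png

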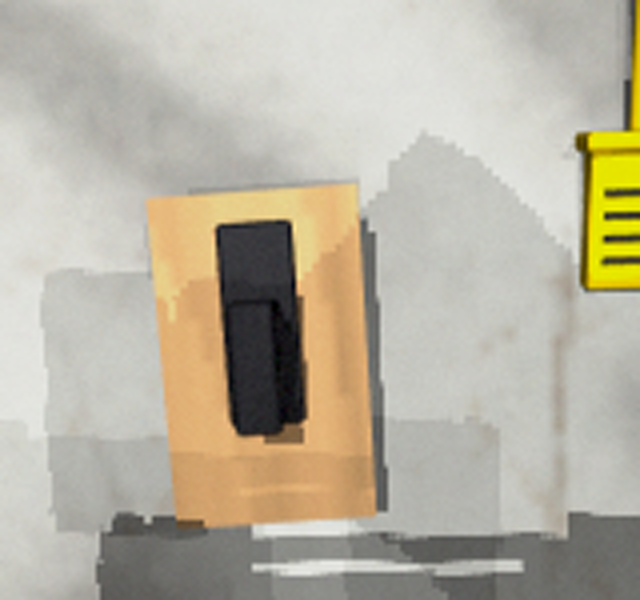

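View pics/w3c.png

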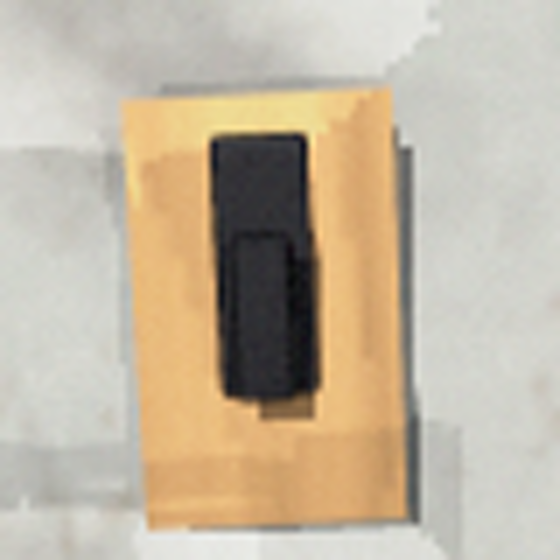

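```bash
python3 - <<'E'
from h import *
import json
o4=json.load(open('w4.json'))
M=np.array([[.052,-.039,-.998],[.01,-.999,.039],[-.999,-.012,-.052]]);o3={'tool_pos':[0.49148214,0.28751702,0.25908131],'tool_rot':R.from_matrix(M).as_euler('xyz',degrees=True)}
rs=[ray('wrist',o4,(262.9,171.1)),ray('wrist',o3,(277.6,164.6))]
print('top',tri(rs))
def pl(u,z):
    c,d=ray('wrist',o4,u); return c+(z-c[2])/d[2]*d
f=lambda x,y:(200+x/4-.4,80+y/4-.4)
print('top at .098',pl((262.9,171.1),.098))
fc=[pl(f(*q),.061) for q in [(217,228),(290,221),(304,420),(237,432)]]
print('flange',np.round(fc,4).tolist(),np.mean(fc,0))
for nm,p,q,z in [('flL',(232,420),(217,228),.061),('flR',(304,420),(290,221),.061),('tabL',(234,432),(228,302),.098),('tabR',(281,432),(274,302),.098),('blkL',(178,525),(148,200),.056),('blkR',(377,515),(357,183),.056)]:
    v=pl(f(*q),z)-pl(f(*p),z); print(nm,v.round(4),np.degrees(np.arctan2(v[1],v[0])))
bc=[pl(f(*q),.056) for q in [(148,200),(357,183),(377,515),(178,525)]]
print('block c',np.mean(bc,0),bc)
E
```

```text
top (array([0.53462795, 0.28865482, 0.11003338]), [np.float64(0.00019733965675418865), np.float64(0.00019733965675419618)])
top at .098 [0.53410786 0.28948077 0.098     ]
flange [[0.5643, 0.298, 0.061], [0.5649, 0.2809, 0.061], [0.5183, 0.2805, 0.061], [0.5164, 0.2968, 0.061]] [0.54098669 0.28904381 0.061     ]
flL [0.0449 0.0001 0.    ] 0.17910169142525084
flR [0.0465 0.0003 0.    ] 0.412682182202542
tabL [ 0.0268 -0.0008  0.    ] -1.6320928113639104
tabR [ 0.0268 -0.0004  0.    ] -0.7505430305041474
blkL [0.0785 0.0005 0.    ] 0.38868936422043626
blkR [0.0797 0.0007 0.    ] 0.46866998681681626
block c [0.53287374 0.28912312 0.056     ] [array([0.57201417, 0.31416717, 0.056     ]), array([0.57284441, 0.26467142, 0.056     ]), array([0.493104  , 0.26401914, 0.056     ]), array([0.49353238, 0.31363475, 0.056     ])]
```

```bash
python3 -m pendant '{"xyz":[[0.02,0.005,-0.015],[0.02,0.005,-0.01],[0.003,0,0],[0,0,0]],"turn":[0.03,0.03,0,0]}' 0.5 20
```

```text
time_s: 6.28
tool_pos: [0.5397, 0.2926, 0.1379]
tool_rot: [-169.5, 86.2, 10.6]
force: [0.1, -0.2, 0.7]
grip_width: 0.0547
```

```bash
python3 - <<'E'
from h import *
o=readout.get_obs();print(R.from_euler('xyz',o['tool_rot'],degrees=True).as_matrix().round(4).tolist(),o['tool_pos'])
E
```

```text
[[0.0648, 0.0028, -0.9979], [0.0122, -0.9999, -0.002], [-0.9978, -0.012, -0.0649]] [0.53972089 0.29258227 0.13791573]
```

```bash
python3 -m pendant '{"xyz":[[-0.004,-0.003,-0.01],[0,0,-0.02],[0,0,-0.02],[0,0,-0.01],[0,0,0]],"turn":[0,0,0,0,0]}'; python3 - <<'E'
from h import *
o=readout.get_obs();print(R.from_euler('xyz',o['tool_rot'],degrees=True).as_matrix().round(4).tolist(),o['tool_pos'])
E
```

```text
time_s: 6.9
tool_pos: [0.5332, 0.2887, 0.0737]
tool_rot: [-170.8, 86.3, 9.3]
force: [0.3, -0.0, 0.7]
grip_width: 0.0439
[[0.0641, 0.0034, -0.9979], [0.0105, -0.9999, -0.0027], [-0.9979, -0.0103, -0.0641]] [0.53318792 0.28868755 0.07369529]
```

```bash
python3 -m pendant '{"xyz":[[0.001,0.0005,-0.006],[0,0,0]],"turn":[0,0]}';  python3 -m pendant '{"xyz":[[0,0,0],[0,0,0],[0,0,0],[0,0,0],[0,0,0]],"turn":[0,0,0,0,0]}' 0 50
```

```text
time_s: 7.15
tool_pos: [0.5347, 0.2896, 0.0677]
tool_rot: [-170.4, 86.2, 9.7]
force: [-0.1, -0.5, 0.1]
grip_width: 0.0435
time_s: 7.78
tool_pos: [0.5356, 0.2901, 0.0691]
tool_rot: [-170.0, 86.1, 10.2]
force: [0.4, 0.4, -1.0]
grip_width: 0.0092
```

```bash
 python3 -m pendant '{"xyz":[[0,0,0],[0,0,0]],"turn":[0,0]}'; python3 - <<'E'
from h import *
o,im=snap('side','s5.png');print(R.from_euler('xyz',o['tool_rot'],degrees=True).as_matrix().round(4).tolist(),o['tool_pos'],o['force'])
cv2.imwrite('pics/s5c.png',cv2.resize(im[180:310,220:360,::-1],None,fx=4,fy=4,interpolation=2))
E
```

```text
time_s: 8.02
tool_pos: [0.5356, 0.2901, 0.069]
tool_rot: [-170.0, 86.1, 10.2]
force: [-0.9, 0.5, -0.7]
grip_width: 0.0093
[[0.0669, 0.0033, -0.9978], [0.012, -0.9999, -0.0025], [-0.9977, -0.0118, -0.067]] [0.53559381 0.29011785 0.06900936] [-0.8556071   0.52544156 -0.67797736]
```

View pics/s5c.png

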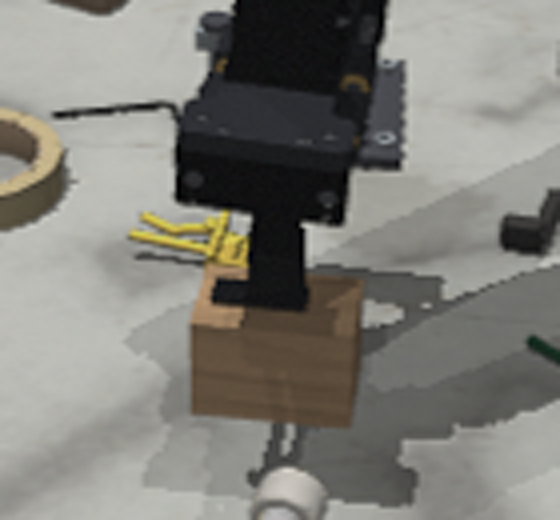

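```bash
python3 -c "
import json;json.dump(dict(M=[[0.0669,0.0033,-0.9978],[0.012,-0.9999,-0.0025],[-0.9977,-0.0118,-0.067]],p=[0.53559,0.29012,0.06901],c=[0.5341,0.2898,0.056]),open('g.json','w'))"
python3 -m pendant '{"xyz":[[0,0,0.008],[0,0,0.015],[0,0,0.02],[0,0,0.02],[0,0,0.02],[0,0,0.02],[0,0,0.01],[0,0,0]],"turn":[0,0,0,0,0,0,0,0]}'; python3 - <<'E'
from h import *
o,im=snap('side','s6.png');print(R.from_euler('xyz',o['tool_rot'],degrees=True).as_matrix().round(4).tolist(),o['tool_pos'],o['force'],o['qpos'])
cv2.imwrite('pics/s6c.png',cv2.resize(im[150:310,200:360,::-1],None,fx=3.5,fy=3.5,interpolation=2))
E
```

```text
time_s: 9.07
tool_pos: [0.5365, 0.2915, 0.1944]
tool_rot: [-169.0, 85.7, 11.2]
force: [0.6, 0.3, -0.9]
grip_width: 0.0094
[[0.0735, 0.0042, -0.9973], [0.0146, -0.9999, -0.0031], [-0.9972, -0.0143, -0.0736]] [0.53653046 0.29147417 0.19436811] [ 0.61904438  0.31851444 -0.92899622] [   5.45130298   14.85814947  -44.00917943   92.3547059    12.69082807
   73.2993073  -130.31404634]
```

View pics/s6c.png

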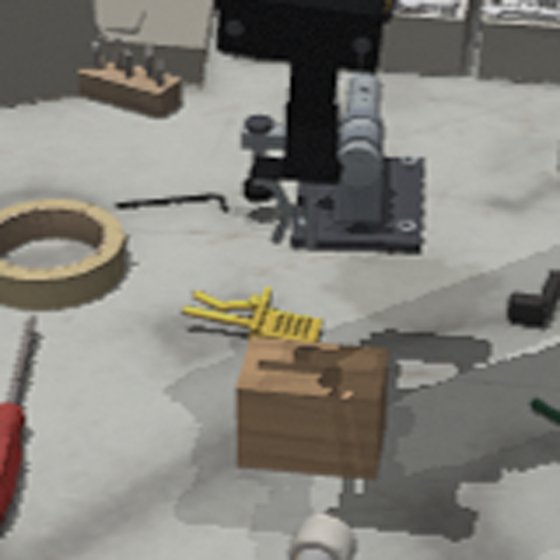

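```bash
python3 -m pendant '{"xyz":[[0,-0.02,0],[0,-0.04,0],[0,-0.05,0],[0,-0.05,0],[0,-0.05,0],[0,-0.05,0],[0,-0.035,0],[0,-0.01,0],[0,0,0]],"turn":[0,0.01,0.01,0.01,0.01,0,0,0,0]}'; cat > st.py <<'E'
from h import *
import json
def cot(o):
    g=json.load(open('g.json'));M0=np.array(g['M']);q=M0.T@(np.array(g['c'])-g['p'])
    M=R.from_euler('xyz',o['tool_rot'],degrees=True).as_matrix()
    c=o['tool_pos']+M@q; A=M@M0.T@R.from_euler('z',g.get('yaw',0.3),degrees=True).as_matrix()
    return c,A
def show():
    o=readout.get_obs();c,A=cot(o)
    print('cotter',c.round(4),'tip',(c-0.046*A[:,2]).round(4),'zax',A[:,2].round(3),'yaw',np.degrees(np.arctan2(A[1,0],A[0,0])).round(2),'F',o['force'].round(1),'t',o['time_s'],'tcp',o['tool_pos'].round(4))
    return o
if __name__=='__main__': show()
E
python3 st.py
```

```text
time_s: 10.25
tool_pos: [0.5283, -0.0218, 0.1856]
tool_rot: [-164.5, 86.5, 18.3]
force: [-0.2, 0.9, -1.7]
grip_width: 0.009
cotter [ 0.5267 -0.0221  0.1726] tip [ 0.5264 -0.0219  0.1266] zax [ 0.008 -0.004  1.   ] yaw 2.91 F [-0.2  0.9 -1.7] t 10.25 tcp [ 0.5283 -0.0218  0.1856]
```

```bash
python3 -m pendant '{"xyz":[[0.009,0,-0.012],[0.007,0,-0.012],[0,0,-0.01],[0,0,-0.004],[0,0,0]],"turn":[0.01,0.01,0,0,0]}'; python3 st.py; python3 - <<'E'
from h import *
for cam,b in [('wrist',(60,240,180,380)),('scene',(130,230,250,370)),('side',(120,230,240,360))]:
    o,im=snap(cam,cam+'7.png'); y0,y1,x0,x1=b
    cv2.imwrite('pics/'+cam+'7c.png',cv2.resize(im[y0:y1,x0:x1,::-1],None,fx=4,fy=4,interpolation=2))
E
```

```text
time_s: 10.88
tool_pos: [0.5449, -0.0155, 0.1434]
tool_rot: [-161.2, 86.6, 23.3]
force: [0.0, -0.2, -0.3]
grip_width: 0.0089
cotter [ 0.5433 -0.0158  0.1304] tip [ 0.5428 -0.0155  0.0844] zax [ 0.011 -0.007  1.   ] yaw 4.64 F [ 0.  -0.2 -0.3] t 10.875 tcp [ 0.5449 -0.0155  0.1434]
```

View pics/wrist7c.png

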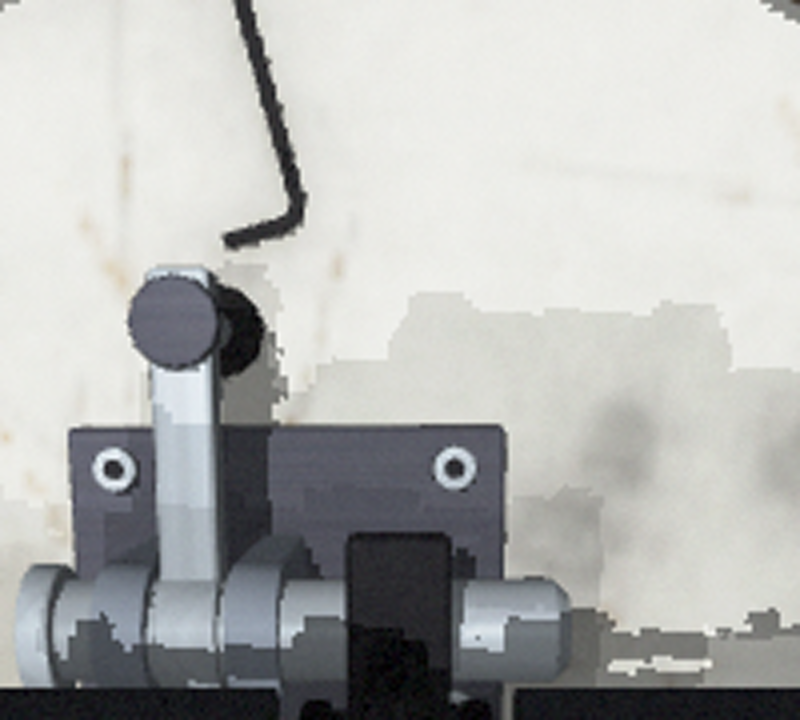

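View pics/scene7c.png

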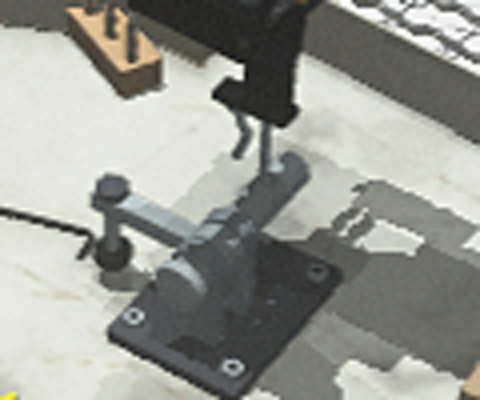

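View pics/side7c.png

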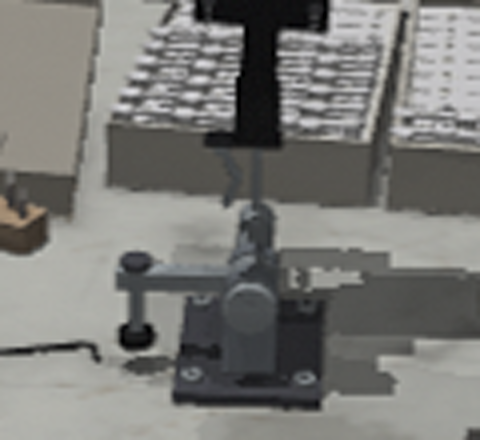

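```bash
python3 - <<'E'
from st import *
o=readout.get_obs();c,A=cot(o)
for cam,b in [('scene',(130,230,250,370)),('side',(120,230,240,360))]:
    for nm,x in [('fl',c),('mid',c-.023*A[:,2]),('tip',c-.046*A[:,2]),('bulge',c-.022*A[:,2]+.0116*A[:,0]),('hole',np.array([.544,-.0222,.075]))]:
        p=proj(cam,o,x); print(cam,nm,p.round(1),((p-[b[2],b[0]])*4).round(0))
    im=cv2.imread('pics/%s7.png'%cam); 
    x0,y0=(295,145) if cam=='scene' else (285,145)
    cv2.imwrite('pics/%s7d.png'%cam,cv2.resize(im[y0:y0+50,x0:x0+50],None,fx=11,fy=11,interpolation=0))
E
```

```text
scene fl [315.8 157.2] [263. 109.]
scene mid [315.3 165.1] [261. 140.]
scene tip [314.9 172.8] [259. 171.]
scene bulge [311.  162.8] [244. 131.]
scene hole [316.1 174.5] [264. 178.]
side fl [303.4 154.7] [254. 139.]
side mid [303.3 163.3] [253. 173.]
side tip [303.2 171.8] [253. 207.]
side bulge [298.6 162.8] [234. 171.]
side hole [303.1 174.3] [253. 217.]
```

View pics/scene7d.png

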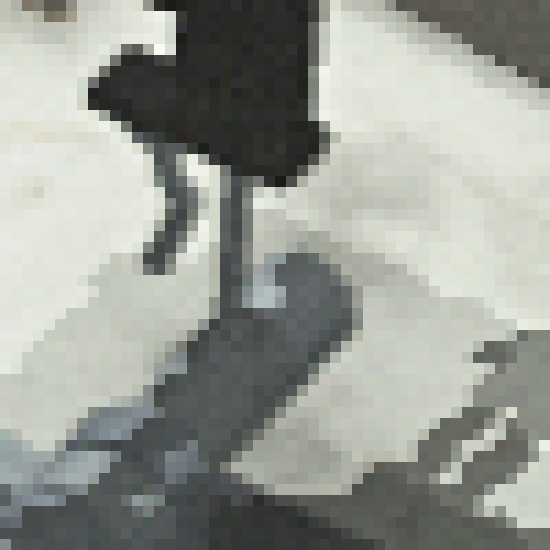

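View pics/side7d.png

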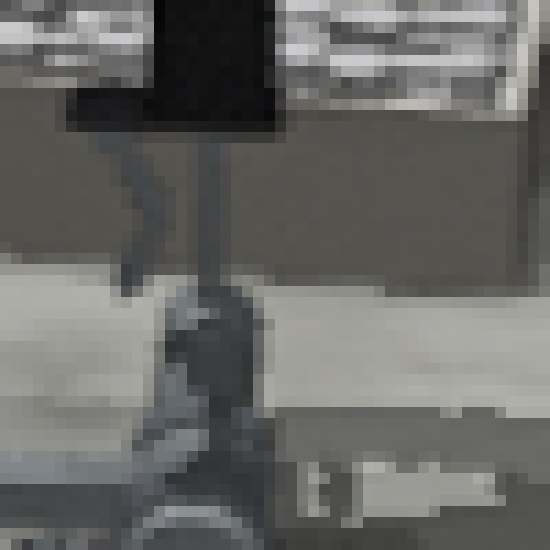

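```bash
python3 -m pendant '{"xyz":[[0.0014,-0.005,0],[0,-0.0015,0],[0,0,0]],"turn":[-0.008,0,0]}'; python3 st.py; python3 - <<'E'
from st import *
o=readout.get_obs();c,A=cot(o)
for cam,(x0,y0) in [('scene',(295,145)),('side',(285,145))]:
    snap(cam,cam+'8.png')
    for nm,x in [('fl',c),('mid',c-.023*A[:,2]),('tip',c-.046*A[:,2]),('hole',np.array([.544,-.0222,.075]))]:
        p=proj(cam,o,x); print(cam,nm,p.round(1),((p-[x0,y0]+.5)*11).round(0))
    im=cv2.imread('pics/%s8.png'%cam); 
    cv2.imwrite('pics/%s8d.png'%cam,cv2.resize(im[y0:y0+50,x0:x0+50],None,fx=11,fy=11,interpolation=0))
a=[cv2.imread('pics/%s8d.png'%c)for c in('scene','side')];cv2.imwrite('pics/m8.png',cv2.resize(np.hstack(a),(800,400)))
E
```

```text
time_s: 11.4
tool_pos: [0.5475, -0.0235, 0.1454]
tool_rot: [-163.5, 86.4, 20.4]
force: [0.0, 0.5, -0.9]
grip_width: 0.0088
cotter [ 0.546  -0.0239  0.1324] tip [ 0.5456 -0.0236  0.0864] zax [ 0.007 -0.006  1.   ] yaw 4.05 F [ 0.   0.5 -0.9] t 11.4 tcp [ 0.5475 -0.0235  0.1454]
scene fl [317.2 154.6] [250. 111.]
scene mid [316.7 162.5] [244. 198.]
scene tip [316.1 170.2] [238. 283.]
scene hole [316.1 174.5] [237. 330.]
side fl [303. 153.] [203.  93.]
side mid [302.8 161.5] [201. 187.]
side tip [302.7 169.9] [200. 280.]
side hole [303.1 174.3] [205. 328.]
```

View pics/scene8d.png

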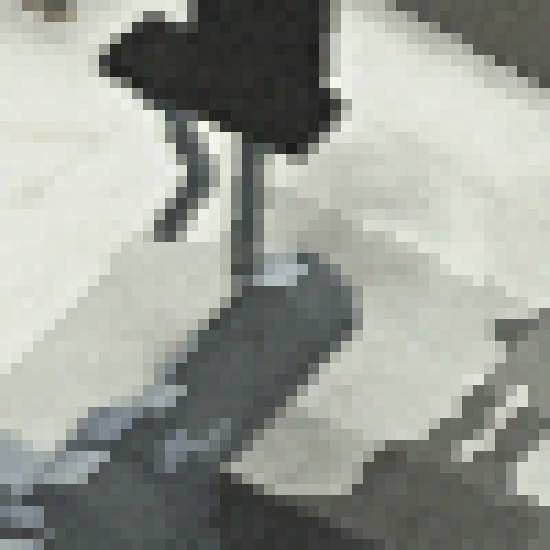

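View pics/side8d.png

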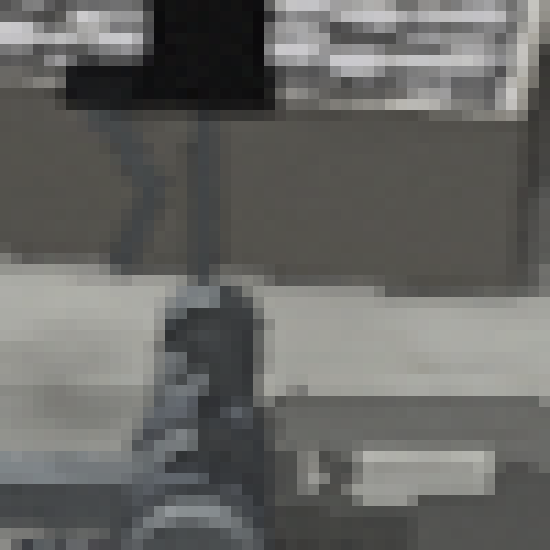

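```bash
python3 - <<'E'
import cv2
im=cv2.imread('pics/side0.png');cv2.imwrite('pics/side0d.png',cv2.resize(im[145:195,285:335],None,fx=11,fy=11,interpolation=0))
im=cv2.imread('pics/scene0.png');cv2.imwrite('pics/scene0d.png',cv2.resize(im[145:195,295:345],None,fx=11,fy=11,interpolation=0))
E
```

```text
(no output)
```

View pics/side0d.png

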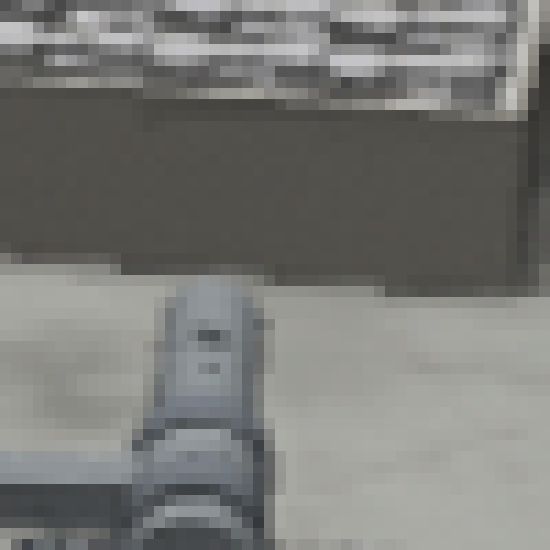

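View pics/scene0d.png

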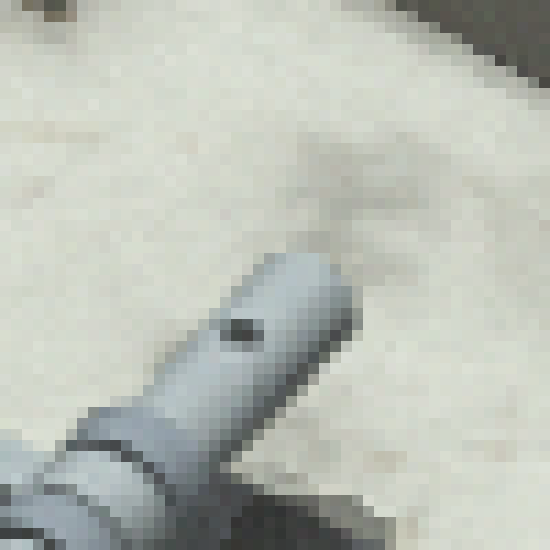

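```bash
python3 -m pendant '{"xyz":[[-0.0008,0.0008,-0.004],[0,0,-0.003],[0,0,0]],"turn":[0,0,0]}'; python3 st.py
```

```text
time_s: 11.88
tool_pos: [0.5463, -0.0222, 0.1376]
tool_rot: [-163.2, 86.4, 20.8]
force: [-0.4, -0.0, -0.6]
grip_width: 0.0089
cotter [ 0.5448 -0.0225  0.1246] tip [ 0.5444 -0.0223  0.0786] zax [ 0.008 -0.006  1.   ] yaw 4.1 F [-0.4 -0.  -0.6] t 11.875 tcp [ 0.5463 -0.0222  0.1376]
```

```bash
python3 -m pendant '{"xyz":[[0,0,-0.002],[0,0,-0.002],[0,0,-0.002],[0,0,0]],"turn":[0,0,0,0]}'; python3 st.py
```

```text
time_s: 12.38
tool_pos: [0.5463, -0.0221, 0.1311]
tool_rot: [-163.0, 86.4, 20.9]
force: [-0.0, 0.5, -0.3]
grip_width: 0.0088
cotter [ 0.5447 -0.0225  0.1181] tip [ 0.5444 -0.0222  0.0721] zax [ 0.008 -0.006  1.   ] yaw 4.1 F [-0.   0.5 -0.3] t 12.375 tcp [ 0.5463 -0.0221  0.1311]
```

```bash
python3 -m pendant '{"xyz":[[0,0,-0.002],[0,0,-0.002],[0,0,0]],"turn":[0,0,0]}'; python3 st.py
```

```text
time_s: 12.75
tool_pos: [0.5464, -0.0222, 0.1269]
tool_rot: [-163.2, 86.4, 20.8]
force: [-0.5, 0.3, -1.4]
grip_width: 0.009
cotter [ 0.5448 -0.0225  0.1139] tip [ 0.5445 -0.0222  0.0679] zax [ 0.008 -0.006  1.   ] yaw 4.1 F [-0.5  0.3 -1.4] t 12.75 tcp [ 0.5464 -0.0222  0.1269]
```

```bash
python3 -m pendant '{"xyz":[[0,0,-0.003],[0,0,-0.003],[0,0,-0.003],[0,0,0]],"turn":[0,0,0,0]}'; python3 st.py
```

```text
time_s: 13.25
tool_pos: [0.5463, -0.0222, 0.1171]
tool_rot: [-163.0, 86.4, 20.9]
force: [0.3, -0.2, -0.9]
grip_width: 0.0089
cotter [ 0.5447 -0.0225  0.1041] tip [ 0.5443 -0.0222  0.0581] zax [ 0.008 -0.006  1.   ] yaw 4.1 F [ 0.3 -0.2 -0.9] t 13.25 tcp [ 0.5463 -0.0222  0.1171]
```

```bash
python3 -m pendant '{"xyz":[[0,0,-0.002],[0,0,-0.002],[0,0,-0.001],[0,0,0]],"turn":[0,0,0,0]}'; python3 st.py; python3 -m pendant '{"xyz":[[0,0,-0.002],[0,0,-0.002],[0,0,0]],"turn":[0,0,0]}'; python3 st.py
```

```text
time_s: 13.75
tool_pos: [0.5464, -0.0222, 0.1119]
tool_rot: [-163.1, 86.4, 20.8]
force: [0.1, -0.2, -0.1]
grip_width: 0.009
cotter [ 0.5448 -0.0225  0.0989] tip [ 0.5445 -0.0223  0.0529] zax [ 0.008 -0.006  1.   ] yaw 4.1 F [ 0.1 -0.2 -0.1] t 13.75 tcp [ 0.5464 -0.0222  0.1119]
time_s: 14.12
tool_pos: [0.5466, -0.0221, 0.1077]
tool_rot: [-163.2, 86.4, 20.7]
force: [-0.1, -0.2, -0.2]
grip_width: 0.0086
cotter [ 0.545  -0.0225  0.0947] tip [ 0.5447 -0.0222  0.0487] zax [ 0.007 -0.006  1.   ] yaw 4.1 F [-0.1 -0.2 -0.2] t 14.125 tcp [ 0.5466 -0.0221  0.1077]
```

```bash
python3 -m pendant '{"xyz":[[0,0,-0.002],[0,0,-0.002],[0,0,0]],"turn":[0,0,0]}'; python3 st.py; python3 -m pendant '{"xyz":[[0,0,-0.002],[0,0,-0.002]],"turn":[0,0]}'; python3 st.py
```

```text
time_s: 14.5
tool_pos: [0.5473, -0.0219, 0.1052]
tool_rot: [-163.9, 86.3, 20.1]
force: [-1.5, -0.2, -0.4]
grip_width: 0.0091
cotter [ 0.5457 -0.0222  0.0922] tip [ 0.5454 -0.0219  0.0462] zax [ 0.006 -0.006  1.   ] yaw 4.1 F [-1.5 -0.2 -0.4] t 14.5 tcp [ 0.5473 -0.0219  0.1052]
time_s: 14.75
tool_pos: [0.5486, -0.0218, 0.1044]
tool_rot: [-165.6, 86.2, 18.3]
force: [-5.7, 0.0, 13.8]
grip_width: 0.0093
cotter [ 0.5471 -0.0222  0.0914] tip [ 0.547  -0.022   0.0454] zax [ 0.003 -0.004  1.   ] yaw 4.1 F [-5.7  0.  13.8] t 14.75 tcp [ 0.5486 -0.0218  0.1044]
```

```bash
python3 -m pendant '{"xyz":[[-0.001,0,-0.003]],"turn":[0]}'; python3 st.py; python3 -m pendant '{"xyz":[[-0.001,0,-0.003]],"turn":[0]}'; python3 st.py
```

```text
time_s: 14.88
tool_pos: [0.5486, -0.0218, 0.1038]
tool_rot: [-166.8, 86.1, 17.2]
force: [-4.9, 0.5, 10.5]
grip_width: 0.0092
cotter [ 0.5471 -0.0222  0.0908] tip [ 0.5471 -0.022   0.0448] zax [ 0.001 -0.004  1.   ] yaw 4.1 F [-4.9  0.5 10.5] t 14.875 tcp [ 0.5486 -0.0218  0.1038]
time_s: 15.0
tool_pos: [0.5477, -0.0218, 0.1018]
tool_rot: [-167.2, 86.1, 16.7]
force: [-2.4, 0.0, 5.8]
grip_width: 0.0093
cotter [ 0.5462 -0.0221  0.0888] tip [ 0.5462 -0.022   0.0428] zax [ 0.001 -0.003  1.   ] yaw 4.1 F [-2.4  0.   5.8] t 15.0 tcp [ 0.5477 -0.0218  0.1018]
```

```bash
python3 -m pendant '{"xyz":[[-0.001,0,-0.003]],"turn":[0]}'; python3 st.py; python3 -m pendant '{"xyz":[[-0.0005,0,-0.003]],"turn":[0]}'; python3 st.py
```

```text
time_s: 15.12
tool_pos: [0.5476, -0.0217, 0.1004]
tool_rot: [-168.1, 86.0, 15.9]
force: [-3.6, -0.0, 12.8]
grip_width: 0.0093
cotter [ 0.5461 -0.0221  0.0874] tip [ 0.5462 -0.022   0.0414] zax [-0.001 -0.003  1.   ] yaw 4.1 F [-3.6 -0.  12.8] t 15.125 tcp [ 0.5476 -0.0217  0.1004]
time_s: 15.25
tool_pos: [0.5479, -0.0217, 0.0994]
tool_rot: [-169.1, 85.9, 14.9]
force: [-4.3, -0.1, 13.8]
grip_width: 0.0091
cotter [ 0.5465 -0.0221  0.0864] tip [ 0.5466 -0.022   0.0404] zax [-0.003 -0.002  1.   ] yaw 4.1 F [-4.3 -0.1 13.8] t 15.25 tcp [ 0.5479 -0.0217  0.0994]
```

```bash
python3 -m pendant '{"xyz":[[-0.001,0,-0.0035]],"turn":[0]}'; python3 st.py; python3 -m pendant '{"xyz":[[-0.001,0,-0.0035]],"turn":[0]}'; python3 st.py
```

```text
time_s: 15.38
tool_pos: [0.5475, -0.0217, 0.0974]
tool_rot: [-169.8, 85.9, 14.2]
force: [-2.9, 0.5, 4.9]
grip_width: 0.0091
cotter [ 0.5461 -0.0221  0.0844] tip [ 0.5462 -0.022   0.0384] zax [-0.004 -0.001  1.   ] yaw 4.1 F [-2.9  0.5  4.9] t 15.375 tcp [ 0.5475 -0.0217  0.0974]
time_s: 15.5
tool_pos: [0.5468, -0.0217, 0.0947]
tool_rot: [-170.2, 85.8, 13.7]
force: [-1.4, 0.3, 4.7]
grip_width: 0.0093
cotter [ 0.5454 -0.0221  0.0817] tip [ 0.5457 -0.022   0.0357] zax [-0.005 -0.001  1.   ] yaw 4.1 F [-1.4  0.3  4.7] t 15.5 tcp [ 0.5468 -0.0217  0.0947]
```

```bash
python3 -m pendant '{"xyz":[[-0.0005,0,-0.002],[0,0,-0.001]],"turn":[0,0]}'; python3 st.py; python3 -m pendant '{"xyz":[[0,0,-0.0015]],"turn":[0]}'; python3 st.py
```

```text
time_s: 15.75
tool_pos: [0.5466, -0.0216, 0.092]
tool_rot: [-170.6, 85.8, 13.4]
force: [-1.1, -0.3, 1.2]
grip_width: 0.0089
cotter [ 0.5452 -0.022   0.079 ] tip [ 0.5455 -0.022   0.033 ] zax [-0.006 -0.001  1.   ] yaw 4.11 F [-1.1 -0.3  1.2] t 15.75 tcp [ 0.5466 -0.0216  0.092 ]
time_s: 15.88
tool_pos: [0.5465, -0.0216, 0.0901]
tool_rot: [-170.4, 85.8, 13.5]
force: [0.2, 0.0, -0.1]
grip_width: 0.0088
cotter [ 0.5451 -0.022   0.0771] tip [ 0.5453 -0.022   0.0311] zax [-0.005 -0.001  1.   ] yaw 4.11 F [ 0.2  0.  -0.1] t 15.875 tcp [ 0.5465 -0.0216  0.0901]
```

```bash
python3 -m pendant '{"xyz":[[0,0,-0.001]],"turn":[0]}'; python3 st.py; python3 -m pendant '{"xyz":[[0,0,-0.001]],"turn":[0]}'; python3 st.py; python3 -m pendant '{"xyz":[[0,0,-0.001]],"turn":[0]}'; python3 st.py
```

```text
time_s: 16.0
tool_pos: [0.5462, -0.0217, 0.0884]
tool_rot: [-170.2, 85.8, 13.7]
force: [0.2, -0.4, -1.5]
grip_width: 0.009
cotter [ 0.5448 -0.0221  0.0754] tip [ 0.545  -0.0221  0.0294] zax [-0.005 -0.001  1.   ] yaw 4.1 F [ 0.2 -0.4 -1.5] t 16.0 tcp [ 0.5462 -0.0217  0.0884]
time_s: 16.12
tool_pos: [0.5466, -0.0218, 0.0877]
tool_rot: [-170.3, 85.8, 13.6]
force: [-2.7, 0.6, 8.4]
grip_width: 0.0091
cotter [ 0.5452 -0.0222  0.0747] tip [ 0.5454 -0.0221  0.0287] zax [-0.005 -0.001  1.   ] yaw 4.1 F [-2.7  0.6  8.4] t 16.125 tcp [ 0.5466 -0.0218  0.0877]
time_s: 16.25
tool_pos: [0.5469, -0.0218, 0.0876]
tool_rot: [-170.7, 85.8, 13.3]
force: [-4.1, 0.4, 9.5]
grip_width: 0.0092
cotter [ 0.5455 -0.0222  0.0746] tip [ 0.5458 -0.0221  0.0286] zax [-0.006 -0.001  1.   ] yaw 4.09 F [-4.1  0.4  9.5] t 16.25 tcp [ 0.5469 -0.0218  0.0876]
```

```bash
python3 -m pendant '{"xyz":[[-0.0005,0,-0.0015]],"turn":[0]}'; python3 st.py; python3 - <<'E'
from h import *
for cam,(x0,y0) in [('scene',(270,135)),('side',(260,135))]:
    o,im=snap(cam,cam+'9.png')
    cv2.imwrite('pics/%s9d.png'%cam,cv2.resize(im[y0:y0+75,x0:x0+90,::-1],None,fx=7,fy=7,interpolation=2))
E
```

```text
time_s: 16.38
tool_pos: [0.547, -0.0218, 0.0876]
tool_rot: [-171.2, 85.7, 12.8]
force: [-3.4, 0.2, 11.3]
grip_width: 0.0093
cotter [ 0.5457 -0.0222  0.0746] tip [ 0.546  -0.0222  0.0286] zax [-0.007 -0.     1.   ] yaw 4.09 F [-3.4  0.2 11.3] t 16.375 tcp [ 0.547  -0.0218  0.0876]
```

View pics/scene9d.png

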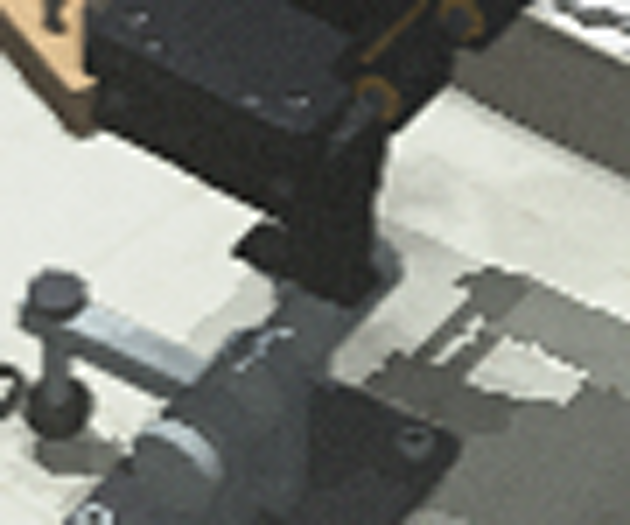

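View pics/side9d.png

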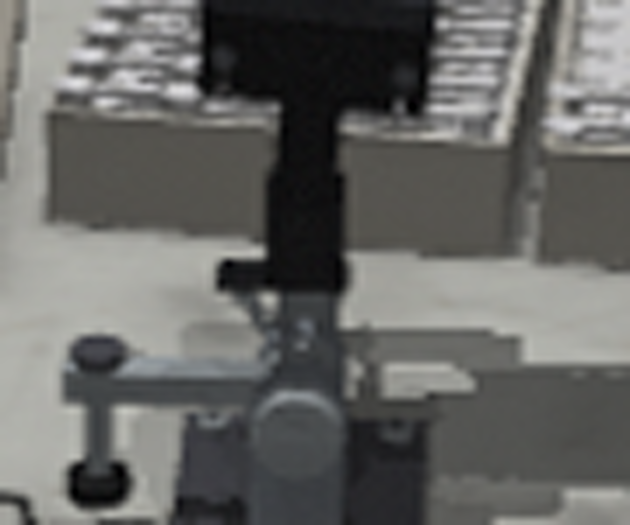

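Both views show the flange seated on top of the pin, with the bow beside it and round under it. I'm letting go and backing straight up.

```bash
python3 -m pendant '{"xyz":[[0,0,0],[0,0,0],[0,0,0],[0,0,0],[0,0,0]],"turn":[0,0,0,0,0]}' 0.45; python3 -m pendant '{"xyz":[[0,0,0.015],[0,0,0.03],[0,0,0.04],[-0.02,0,0.03],[-0.03,0,0],[0,0,0]],"turn":[0,0,0,0,0,0]}'; python3 - <<'E'
from h import *
o,im=snap('wrist','wA.png');T=T_cam2world('wrist',o)
for cam,(x0,y0) in [('scene',(270,135)),('side',(260,135)),]:
    o2,im=snap(cam,cam+'A.png')
    cv2.imwrite('pics/%sAd.png'%cam,cv2.resize(im[y0:y0+75,x0:x0+90,::-1],None,fx=7,fy=7,interpolation=2))
for cam in ('wrist','scene','side'):
  T=T_cam2world(cam,o)
  for n in ['cotter','screwdriver','tape_roll','winder','sander']:
    for r in pinpoint(cam,n)[:2]: print(cam,n,round(r['score'],2),w(T,r['at']).round(4))
E
```

```text
time_s: 17.1
tool_pos: [0.547, -0.0219, 0.0872]
tool_rot: [-171.1, 85.7, 12.8]
force: [-0.6, -0.1, -0.3]
grip_width: 0.0384
time_s: 17.85
tool_pos: [0.4969, -0.021, 0.2113]
tool_rot: [-172.2, 85.4, 11.8]
force: [0.8, 0.7, -0.3]
grip_width: 0.0391
wrist cotter 0.88 [0.595  0.1916 0.0097]
wrist cotter 0.58 [ 0.5452 -0.0236  0.0772]
wrist screwdriver 0.88 [0.7112 0.3021 0.0015]
wrist sander 0.76 [ 0.3759 -0.0424 -0.0053]
wrist sander 0.45 [0.7119 0.2996 0.0023]
scene cotter 0.85 [0.5857 0.182  0.009 ]
scene cotter 0.71 [ 0.5458 -0.0231  0.0767]
scene screwdriver 0.93 [0.7096 0.2982 0.0028]
scene screwdriver 0.2 [ 0.5457 -0.0239  0.0778]
scene tape_roll 0.66 [0.7358 0.1323 0.0008]
scene winder 0.7 [ 0.3847  0.1213 -0.0039]
scene sander 0.65 [ 0.3747 -0.0416 -0.0033]
side cotter 0.7 [0.584  0.1878 0.0124]
side cotter 0.61 [ 0.5442 -0.0212  0.0764]
side screwdriver 0.62 [ 0.5383  0.0187 -0.0052]
side screwdriver 0.57 [ 0.7094  0.2974 -0.0024]
side tape_roll 0.8 [ 0.7352  0.1294 -0.0036]
side winder 0.75 [0.3865 0.1233 0.    ]
side winder 0.36 [ 0.7353  0.1297 -0.0058]
side sander 0.89 [ 0.3722 -0.0364 -0.    ]
```

View pics/sceneAd.png

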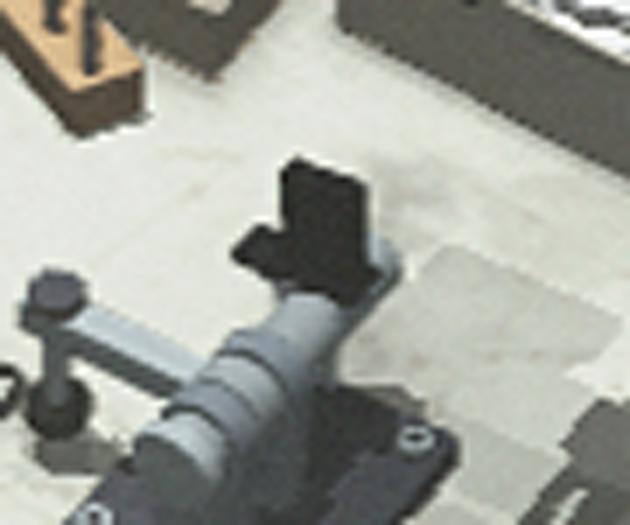

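View pics/sideAd.png

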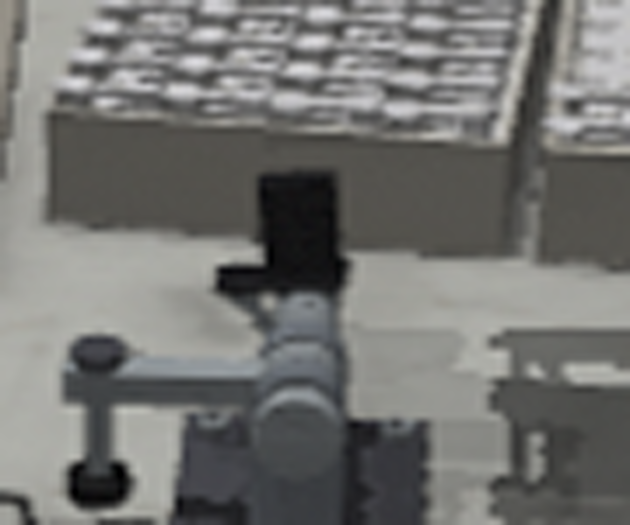

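View pics/wA.png

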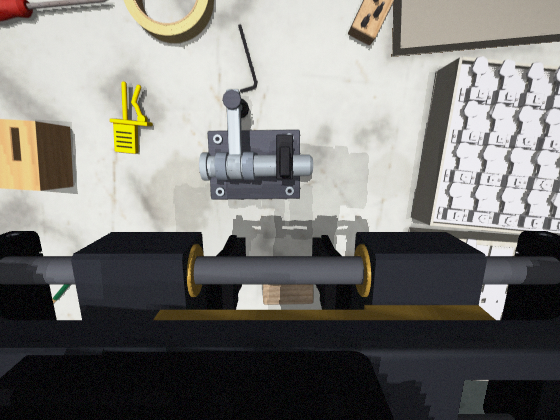

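The cotter stands upright on the pin, unmoved since it was pressed (flange at side crop (285,277) before and after letting go). The gripper is clear of it, and the bystanders are where they were.

```bash
python3 -c "
from cell import sign_off
print(sign_off())"
```

```text
the job is handed in; nothing more can be done
None
```

The cotter is in the jig's pin and let go, and I handed the job in at about 19 s; no verdict was reported. I drew it out of its block, put the leg through the real hole at about (0.544, -0.022) m, and pressed until the flange stopped on the pin. The force readings between moves never passed about 14 N, against the 40 N limit.

**Last checks:**
- **Seating:** before letting go, the arm's pose put the flange underside 74.6 mm above the worktop, against the pin's top at 75 mm, and upright within 0.5°. Its yaw was 4.1°, the same as the pin's. It looked the same in the scene and side pictures after release.
- **Network positions:** the three cameras put the cotter at 76 to 77 mm height, 1 to 2 mm higher than the arm's pose. That is inside the networks' 4 mm accuracy.
- **Bow:** it is mostly hidden from view. That it snapped round rests on the force, which rose to about 14 N and then fell away before the flange made contact.
- **Bystanders:** the networks found all four within a few millimetres of where they started, though not every camera saw each one. The yellow look-alike was left alone.

The tool tilted by a few degrees on fast sideways moves, and the bow pushed it 1 to 2 mm sideways while springing over the pin. I eased it back while pressing.

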